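Dock the drill battery in its charger

TASK

Put the slide-on drill battery on charge: set it in the open mouth of the charging dock and slide it in under the rails until it is fully home and the sprung catch has clicked up behind it, then let go. Leave the stem battery where it lies.

Things in the scene. Friction and masses are not known exactly. Their poses are not given: they have to be found in the camera images.
- pack_center (a point): Centre, half-way up, of the slide-on battery: black, 80 long (x), 68 high, 0.3-0.6 kg, ends alike (either may lead). Foot flange 64 wide, 8 thick; neck 40 wide up to 26 mm height; above it a plain body 80 x 56 mm with flat top. Grip across the 56 mm, about 14 mm above this point, so fingertips clear the dock's rails.
- charger: Fixed grey dock 230x124 mm, slick. Origin on bench mid-channel; x = way in, z up. Floor z=12 mm. Mouth x -115 to -35: guides (top z=25) narrow from 104 mm at x=-85 to 69. Then rails: slot 69 wide, 12 high, lips above (top z=30, bent up to 35 at the mouth), 46 gap, to end stop x=81.5 (46 high). Set battery down with centre x=-90, z=46, length along x; slide +x, held or pushed. Home: centre x=41.5 at the stop.
- catch (a joint): Sprung catch: black wedge 26 mm wide in the channel floor, 7 mm proud, ramp from dock x=-29 to its upright locking face at x=-2 mm. 0 m = up, 0.008 = pressed down; spring 1 N (up) to 3 N (down). The battery presses it while sliding over; it springs up behind the battery once the battery's centre is past x=38 mm.
- stem_pack_center (a point): Centre, half-way up, of the stem battery, a bystander that does not fit the dock: black base 78 x 60 x 34 mm with a round upright stem 38 mm across on top, 82 mm high in all. Leave it alone.
Things that resemble listed ones, but are neither listed nor needed, are in the scene too. Leave any orange or turquoise look-alike of the part that bears pack_center alone.

How it is judged:
On the way:
1. the battery's foot, in the channel, presses the catch down as it slides over it (value of joint catch above 0.003 m and x of pack_center in the frame of charger between -0.08 and 0.03 m and z of pack_center in the frame of charger below 0.052 m), for 0.1 s.
At the end, for the whole second after the job is handed in: The slide-on battery lies in the dock's channel under the rails, lined up within 10 degrees, its centre within about 7 mm of the fully home point along the channel, 8 mm sideways and 6 mm in height, at rest, with the catch sprung up behind it (less than 2.5 mm pressed) (x of pack_center in the frame of charger between 0.034 and 0.048 m and y of pack_center in the frame of charger between -0.008 and 0.008 m and z of pack_center in the frame of charger between 0.04 and 0.052 m and angle between the x axis of pack_center and the x axis of charger, either way round below 0.17 rad and value of joint catch below 0.0025 m and linear speed of pack below 0.02 m/s); the robot touches nothing.
It fails at once if the stem battery is moved by more than 30 mm (distance of stem_pack_center from where it was at the start of the episode above 0.03 m).
It also fails if it takes over 45 s, if anything falls off the work surface, if the arm or the gripper's body presses on something with over 40 N, if the wrist force passes 120 N, or if a joint passes its speed limit or range.

ROBOT

A 6-joint arm with a two-finger parallel gripper is mounted at the origin on the work surface. World frame = base frame: x ahead of the robot, y to its left, z up, the work surface at z = 0. Lengths are in m, angles in rad, forces in N, time in s.
With the tool pointing down it reaches from about 0.3 to 0.875 m from the base axis. Payload 6.4 kg.
Tool frame: the origin (TCP) lies at the very end of the fingers, on their centre line; the grasp point (between the pads) lies 19 mm behind it; z points along the fingers, y is the direction in which the jaws open and shut (so a half turn about z gives the same grasp; the last joint's range is limited). The gripper opens to 85 mm and grips with 20 to 120 N. Pads are 22 mm wide; open, the fingers measure 114 mm over their backs; the gripper's body (76 mm by 85 mm) begins 54 mm behind the grasp point. The pads swing forward as they close: fully open they stand 13 mm farther back than shut.
Start: joints at [1.136, 0.181, 1.607, -0, 1.354, -0.206], TCP at [0.13, 0.56, 0.231] pointing down, gripper open.
Joint ranges: [-2.99, 2.99], [-0.89, 2.07], [0.3, 2.58], [-1.14, 4.28], [0, 2.63], [-3.12, 3.12]. Speed limits (rad/s): [2.57, 2.57, 3.01, 3.14, 3.14, 3.14].

INTERFACE

Orientations are given as a 3x3 rotation matrix whose columns are the frame's x, y, z axes.
In Python, from station import state, get_image, get_calibration, close_job gives the robot as it stands. The module is installed in compiled form; this text tells all that it offers.
- The arm moves only by the tool play_rows, never from a script. Its argument "series" is a list that holds one entry, the list of rows, each a list of 6 numbers: the shift along the world's x, y, z scaled (see below), then the turn, a rotation vector about the world's x, y, z scaled (see below). In form: [[[x, y, z, wx, wy, wz], ...]]. A call has 1 to 12 rows; each row is the pose to reach, as a shift and turn from the pose measured when the call began, turning the shorter way round; what a row does not reach only later rows make up. The controller multiplies each number of a shift by 0.4 m and each number of a turn by 180 degrees. A row lasts 1/12 s, in which the tool goes at most 41.7 mm and 7.16 degrees, less where a joint would pass 70% of its speed; a pose out of reach is approached as far as the arm can. A call with a number of a shift or a turn outside -1 to 1 is refused whole. A call with a gripper value outside its range is refused whole. "fingers" is the closure, from -1 (fully open) to 1 (shut), so that 0 is half open, set as the call begins (left out, the last holds). The fingers move at their own pace and stop on an object; "force" is the grip in N (left out, the last holds). Time passes only in rows, so rows that repeat a pose let the fingers close. It gives the time, the measured TCP pose, the force and the opening at its end, in the units of the state.
- state(): the state, without advancing time (a new reading comes with each control period).
- get_image(name): name is "side" or "top"; returns the picture (420x560x3 uint8, red, green, blue); there is no depth.
- get_calibration(name): a dict with "camera_matrix" (3x3 intrinsics, pixels), "position" and "attitude" of the camera in the world. Camera axes: x right, y down, z forward; pixel columns grow to the right and rows downward; lengths in m; the calibration is good to about 2 mm. A picture is of the moment at which its call begins. get_calibration takes no time and is no camera call.
- close_job(): hands the job in, once; it reports no verdict.
The state is a dict: "t": time; "q": joint angles; "qvel": joint speeds; "joint_torque": joint torques, N m; "eef_pos": TCP position; "orientation": TCP orientation; "wrist_force": force on the tool from outside, world axes, zero at the start; "moment": the same for the moment, N m; "gripper_width": opening from 0.0 (shut) to 1.0 (fully open).
Only numpy, scipy, OpenCV 4.12 (cv2) and the standard library are available. Lean on these libraries where they do the work, as an engineer would, in place of code of your own. Each camera call takes 0.05 s, during which the arm holds its last target.

## Working session

There is one attempt and no reset: what is moved stays moved. The work goes in short steps, Python scripts to look and compute and a tool call to move; the robot and the scene stay as the last step left them, time stands still between calls to the robot, and variables do not carry over. Pictures are saved under pics/ and viewed, and the job is handed in when it is done.

Besides the shell and the picture viewer there is one more tool, called after ">>>" by a JSON object that holds its "fn" and its "kwargs". play_rows: Moves the arm, as the interface text tells. Its arguments: {"type":"object","properties":{"series":{"type":"array","items":{"type":"array","items":{"type":"array","items":{"type":"number"}}}},"fingers":{"type":"number"},"force":{"type":"number"}},"required":["series"]}

```bash
mkdir -p pics
python3 - <<'E'
from station import *
import cv2
for n in("side","top"):
    im=get_image(n); cv2.imwrite(f"pics/{n}0.png",im[:,:,::-1]); 
    c=get_calibration(n); print(n,c)
s=state(); print(s)
E
```

```text
side {'camera_matrix': array([[481.77099474,   0.        , 286.43539951],
       [  0.        , 481.77099474, 206.7122706 ],
       [  0.        ,   0.        ,   1.        ]]), 'position': array([0.47013517, 0.97968114, 0.5874613 ]), 'attitude': array([[-0.99862559, -0.02575333,  0.04564753],
       [-0.05227053,  0.55313993, -0.83144694],
       [-0.00383695, -0.83269021, -0.55372583]])}
top {'camera_matrix': array([[475.48115161,   0.        , 278.44702189],
       [  0.        , 475.48115161, 203.30277354],
       [  0.        ,   0.        ,   1.        ]]), 'position': array([0.38137853, 0.17448397, 0.98700162]), 'attitude': array([[ 0.01241052, -0.99089716,  0.13404776],
       [-0.99980616, -0.01434621, -0.01348404],
       [ 0.01528437, -0.13385443, -0.99088313]])}
{'t': 0.1, 'q': array([ 1.13569568e+00,  1.81483183e-01,  1.60791810e+00, -5.91630211e-06,
        1.35378056e+00, -2.06298040e-01]), 'qvel': array([-0.00040487, -0.00184326, -0.00288791, -0.00169446,  0.00084288,
        0.0004358 ]), 'joint_torque': array([ 3.03821726e-04, -4.45873010e+01, -3.52241492e+01, -7.19784612e-05,
        4.06432329e-03, -1.16053957e-05]), 'eef_pos': array([0.13018629, 0.5595581 , 0.23046012]), 'orientation': array([[-9.73938859e-01,  2.26809739e-01, -6.64603582e-04],
       [ 2.26810487e-01,  9.73937841e-01, -1.44354923e-03],
       [ 3.19871554e-04, -1.55666775e-03, -9.99998737e-01]]), 'wrist_force': array([ 0.42155372,  0.19754649, -0.35452455]), 'moment': array([-0.02575229, -0.00396774, -0.03450759]), 'gripper_width': 1.0056890381578885}
```

View pics/side0.png

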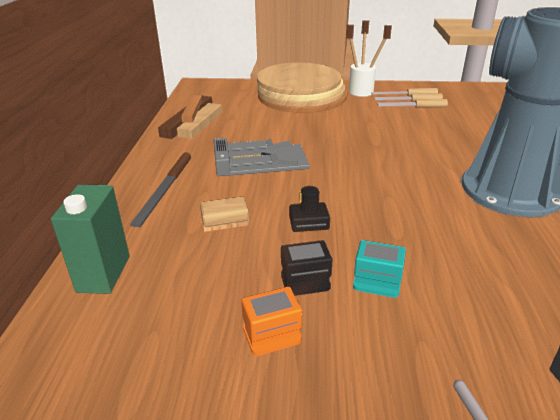

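View pics/top0.png

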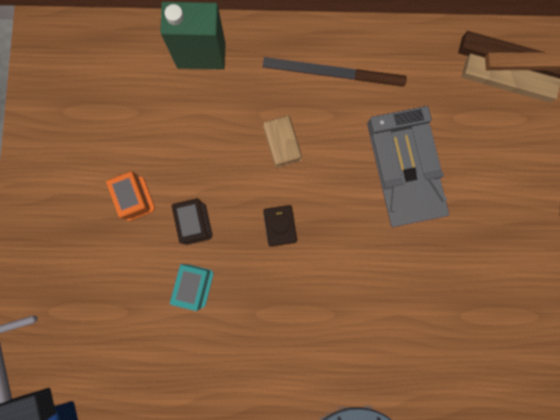

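Black candidates in the top view: the slide-on battery at (191,221), with flat body and grey label; the stem battery at (280,225); the orange look-alike at (128,194); the turquoise one at (191,288). I pick (191,221) and check it in a close crop.

Run:
```python
import cv2,numpy as np
t=cv2.imread("pics/top0.png"); s=cv2.imread("pics/side0.png")
a=cv2.resize(t[185:255,150:240],None,fx=6,fy=6,interpolation=cv2.INTER_CUBIC)
b=cv2.resize(s[230:300,270:340],None,fx=6,fy=6,interpolation=cv2.INTER_CUBIC)
b=cv2.resize(b,(250,420)) if 0 else b[:, :258] if 0 else b
cv2.imwrite("pics/c1.png",np.clip(a*1.8,0,255).astype('uint8'))
cv2.imwrite("pics/c1s.png",np.clip(b*1.8,0,255).astype('uint8'))
cv2.imwrite("pics/c2.png",np.clip(cv2.resize(t[95:235,355:460],None,fx=4.2,fy=4.2,interpolation=cv2.INTER_CUBIC)*1.5,0,255).astype('uint8'))
```

```text
(no output)
```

View pics/c1.png

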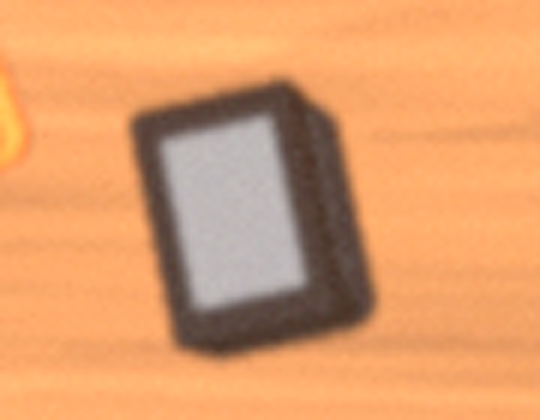

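View pics/c1s.png

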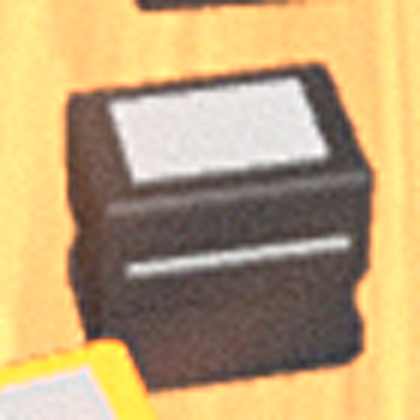

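View pics/c2.png

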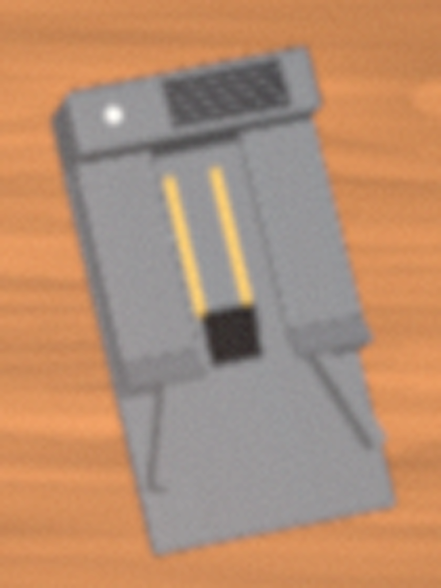

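The crops confirm it: black flange, neck and box-shaped body with a grey label. In the top view the dock's mouth is at the bottom (416,222) and its end stop at the top (400,118). Next step is casting rays.

```bash
cat > h.py <<'E'
import numpy as np,cv2
from station import *
def cast(n,uv,z):
    c=get_calibration(n);K=c["camera_matrix"];R=c["attitude"];p=c["position"]
    uv=np.atleast_2d(np.array(uv,float))
    d=(R@np.linalg.inv(K)@np.c_[uv,np.ones(len(uv))].T).T
    z=np.broadcast_to(z,len(uv))
    return p+d*((z-p[2])/d[:,2])[:,None]
def proj(n,P):
    c=get_calibration(n);K=c["camera_matrix"];R=c["attitude"];p=c["position"]
    q=(K@R.T@(np.atleast_2d(P)-p).T).T
    return q[:,:2]/q[:,2:]
def label(n,im,box,z=0.068):
    x0,y0,x1,y1=box; c=im[y0:y1,x0:x1].astype(int)
    m=((c.max(2)-c.min(2)<25)&(c.mean(2)>75)).astype('uint8')
    k,l,st,ce=cv2.connectedComponentsWithStats(m)
    i=1+np.argmax(st[1:,4]); ys,xs=np.where(l==i)
    W=cast(n,np.c_[xs+x0,ys+y0],z)[:,:2]
    r=cv2.minAreaRect((W*1000).astype('float32'))
    return W.mean(0),cv2.boxPoints(r),r
E
python3 - <<'E'
from h import *
np.set_printoptions(precision=4,suppress=True)
t=cv2.imread("pics/top0.png");s=cv2.imread("pics/side0.png")
for n,im,b in(("top",t,(165,190,220,250)),("side",s,(280,235,335,262))):
    m,bx,r=label(n,im,b);print(n,m,r)
def e(cx,cy): return (cx/4.2+355-.4,cy/4.2+95-.4)
P={"mR":((393,505),.012,(-115,-62)),"mL":((157,555),.012,(-115,62)),"sbR":((305,47),.046,(115,-62)),"sbL":((72,92),.046,(115,62)),"sfL":((80,158),.046,(81.5,62)),"sfR":((322,108),.046,(81.5,-62)),
"cL":((203,314),.019,(-2,13)),"cR":((247,304),.019,(-2,-13)),"c2L":((215,365),.012,(-29,13)),"c2R":((261,354),.012,(-29,-13)),"lipL0":((210,372),.035,(-35,23)),"lipR0":((297,353),.035,(-35,-23)),"lipoR":((370,340),.035,(-35,-62)),"lipoL":((123,393),.035,(-35,62))}
A=[];B=[]
for k,(c,z,l) in P.items():
    w=cast("top",[e(*c)],z)[0];A.append(l);B.append(w[:2]*1000)
A=np.array(A,float);B=np.array(B)
a0=A.mean(0);b0=B.mean(0);H=(A-a0).T@(B-b0);U,S,V=np.linalg.svd(H);R=V.T@U.T
o=b0-R@a0;print("dock",o,np.degrees(np.arctan2(R[1,0],R[0,0])),S)
for k,r in zip(P,(B-o)@R-A): print(k,r)
E
```

```text
top [0.4705 0.336 ] ((470.711181640625, 335.996337890625), (56.40992736816406, 36.20675277709961), 14.249408721923828)
side [0.4727 0.3354] ((472.6152648925781, 335.0312805175781), (56.98618698120117, 38.47181701660156), 13.699134826660156)
dock [ 592.9448 -108.3938] 12.2878454283815 [71840.444  31682.0539]
mR [0.9479 2.1915]
mL [ 0.1861 -1.4293]
sbR [-1.8763  2.0126]
sbL [-1.6797 -4.1305]
sfL [-1.3424 -0.4317]
sfR [-0.1152  1.3082]
cL [-0.996  -0.8094]
cR [-0.4092  2.496 ]
c2L [ 0.6919 -2.8425]
c2R [ 1.5478 -0.726 ]
lipL0 [ 1.0278 -2.2934]
lipR0 [ 1.736  -0.1974]
lipoR [0.916  2.1886]
lipoL [-0.6345  2.6633]
```

>>> {"fn": "play_rows", "kwargs": {"series": [[[0.21,-0.14,0,0.0,0,0.038],[0.43,-0.28,0,0,0,0.076],[0.64,-0.42,0,0,0,0.113],[0.853,-0.56,0,0,0,0.151],[0.853,-0.56,0,0,0,0.151],[0.853,-0.56,0,0,0,0.151],[0.853,-0.56,0,0,0,0.151],[0.853,-0.56,0,0,0,0.151],[0.853,-0.56,0,0,0,0.151],[0.853,-0.56,0,0,0,0.151],[0.853,-0.56,0,0,0,0.151],[0.853,-0.56,0,0,0,0.151]]], "fingers": -0.7, "force": 50}}

```text
t: 1.1
eef_pos: [0.4732, 0.3335, 0.2298]
orientation: [[-0.971, -0.239, -0.001], [-0.239, 0.971, -0.002], [0.001, -0.002, -1.0]]
wrist_force: [-0.3, -0.1, -0.2]
gripper_width: 0.851
```

>>> {"fn": "play_rows", "kwargs": {"series": [[[-0.004,0.005,-0.1,0,0,0],[-0.004,0.005,-0.2,0,0,0],[-0.004,0.005,-0.3,0,0,0],[-0.004,0.005,-0.34,0,0,0],[-0.004,0.005,-0.34,0,0,0],[-0.004,0.005,-0.34,0,0,0]]]}}

```text
t: 1.6
eef_pos: [0.4698, 0.3362, 0.0931]
orientation: [[-0.971, -0.24, -0.003], [-0.24, 0.971, -0.003], [0.004, -0.002, -1.0]]
wrist_force: [0.6, -0.2, 0.3]
gripper_width: 0.85
```

Run:
```python
from h import *
a=get_image("side")[:,:,::-1]
cv2.imwrite("pics/s1.png",cv2.resize(a[130:330,220:420],None,fx=3,fy=3)); print(state()['eef_pos'])
```

```text
[0.47134256 0.33671258 0.09482219]
```

View pics/s1.png

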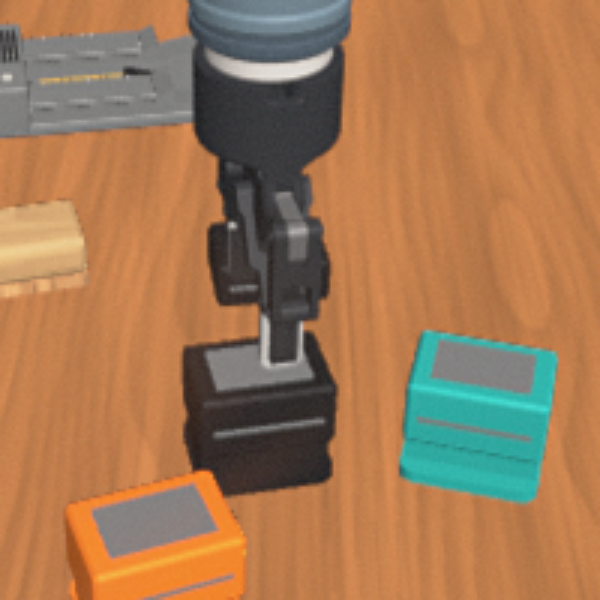

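The open fingers straddle the battery's body (crop 285,365), clear of the orange one. Going down.

>>> {"fn": "play_rows", "kwargs": {"series": [[[0,-0.002,-0.06,0,0,0],[0,-0.002,-0.12,0,0,0],[0,-0.002,-0.164,0,0,0],[0,-0.002,-0.164,0,0,0],[0,-0.002,-0.164,0,0,0],[0,-0.002,-0.164,0,0,0]]]}}

```text
t: 2.15
eef_pos: [0.473, 0.337, 0.0318]
orientation: [[-0.971, -0.241, 0.004], [-0.241, 0.971, 0.0], [-0.004, -0.001, -1.0]]
wrist_force: [1.3, 0.1, 0.4]
gripper_width: 0.853
```

>>> {"fn": "play_rows", "kwargs": {"series": [[[0,0,0,0,0,0],[0,0,0,0,0,0],[0,0,0,0,0,0],[0,0,0,0,0,0],[0,0,0,0,0,0],[0,0,0,0,0,0],[0,0,0,0,0,0],[0,0,0,0,0,0]]], "fingers": 1, "force": 50}}

```text
t: 2.82
eef_pos: [0.4751, 0.3378, 0.0348]
orientation: [[-0.971, -0.241, 0.008], [-0.241, 0.971, 0.002], [-0.008, -0.0, -1.0]]
wrist_force: [0.2, 0.2, 8.2]
gripper_width: 0.651
```

Run:
```python
from h import *
a=get_image("side")[:,:,::-1]
cv2.imwrite("pics/s2.png",cv2.resize(a[130:330,220:420],None,fx=3,fy=3)); s=state();print(s['eef_pos'],s['gripper_width'],s['wrist_force'])
```

```text
[0.47512167 0.33786582 0.0348111 ] 0.645819576884945 [-0.66447167 -1.07438921  8.963825  ]
```

View pics/s2.png

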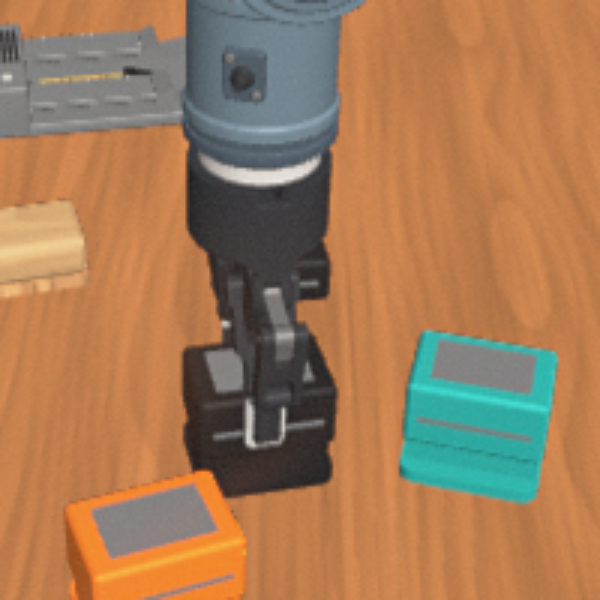

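Gripped (width 0.646 ≈ 55 mm). Lifting.

>>> {"fn": "play_rows", "kwargs": {"series": [[[0,0,0.05,0,0,0],[0,0,0.12,0,0,0],[0,0,0.2,0,0,0],[0,0,0.28,0,0,0],[0,0,0.34,0,0,0],[0,0,0.34,0,0,0],[0,0,0.34,0,0,0],[0,0,0.34,0,0,0]]], "force": 60}}

```text
t: 3.53
eef_pos: [0.4738, 0.3373, 0.1687]
orientation: [[-0.971, -0.241, 0.005], [-0.241, 0.971, 0.001], [-0.005, -0.001, -1.0]]
wrist_force: [-1.5, -1.0, -6.3]
gripper_width: 0.646
```

Run:
```python
from h import *
a=get_image("side")[:,:,::-1];b=get_image("top")[:,:,::-1]
cv2.imwrite("pics/s3.png",np.hstack([cv2.resize(a[100:300,220:420],(400,400)),cv2.resize(b[130:330,100:300],(400,400))])); cv2.imwrite("pics/s3f.png",a);s=state();print(s['eef_pos'],s['gripper_width'],s['wrist_force'],s['orientation'])
```

```text
[0.47336724 0.33703697 0.16784024] 0.6438709466681226 [-0.55606278  0.18787863 -5.66685534] [[-9.70600917e-01 -2.40667145e-01  3.63119796e-03]
 [-2.40669442e-01  9.70607118e-01 -2.03118833e-04]
 [-3.47558256e-03 -1.07106571e-03 -9.99993387e-01]]
```

View pics/s3.png

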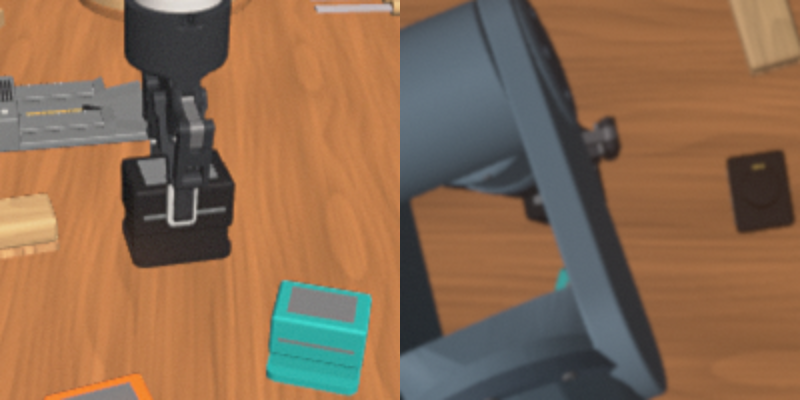

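>>> {"fn": "play_rows", "kwargs": {"series": [[[0.005,-0.05,0.01,0,0,0],[0.01,-0.13,0.02,0,0,-0.002],[0.015,-0.21,0.02,0,0,-0.004],[0.02,-0.29,0.02,0,0,-0.006],[0.025,-0.37,0.02,0,0,-0.008],[0.03,-0.45,0.02,0,0,-0.009],[0.035,-0.53,0.02,0,0,-0.009],[0.04,-0.61,0.02,0,0,-0.009],[0.045,-0.67,0.02,0,0,-0.009],[0.05,-0.7,0.02,0,0,-0.009],[0.05,-0.7,0.02,0,0,-0.009],[0.05,-0.7,0.02,0,0,-0.009]]]}}

```text
t: 4.63
eef_pos: [0.4927, 0.057, 0.1746]
orientation: [[-0.977, -0.211, 0.001], [-0.211, 0.977, 0.001], [-0.001, 0.0, -1.0]]
wrist_force: [0.6, 0.4, -5.6]
gripper_width: 0.649
```

>>> {"fn": "play_rows", "kwargs": {"series": [[[0.005,-0.06,0,0,0,0],[0.01,-0.14,0,0,0,0],[0.016,-0.22,0,0,0,0],[0.021,-0.3,0,0,0,0],[0.026,-0.38,0,0,0,0],[0.03,-0.44,0,0,0,0],[0.031,-0.461,0,0,0,0],[0.031,-0.461,-0.06,0,0,0],[0.031,-0.461,-0.12,0,0,0],[0.031,-0.461,-0.18,0,0,0],[0.031,-0.461,-0.18,0,0,0],[0.031,-0.461,-0.18,0,0,0]]]}}

```text
t: 5.63
eef_pos: [0.5039, -0.1253, 0.101]
orientation: [[-0.977, -0.213, -0.003], [-0.213, 0.977, 0.003], [0.002, 0.004, -1.0]]
wrist_force: [0.3, 0.8, -4.7]
gripper_width: 0.647
```

Run:
```python
from h import *
a=get_image("side")[:,:,::-1];b=get_image("top")[:,:,::-1]
cv2.imwrite("pics/s4.png",np.hstack([cv2.resize(a[50:200,190:340],(400,400)),cv2.resize(b[90:290,340:540],(400,400))])); s=state();print(s['eef_pos'],s['gripper_width'],s['wrist_force'],s['orientation'])
```

```text
[ 0.50616787 -0.12691086  0.10376389] 0.6424519597984494 [ 0.2799311  -0.33709776 -4.74487552] [[-9.77135429e-01 -2.12600945e-01  2.68169896e-03]
 [-2.12601262e-01  9.77139025e-01  1.69434333e-04]
 [-2.65641461e-03 -4.04572293e-04 -9.99996390e-01]]
```

View pics/s4.png

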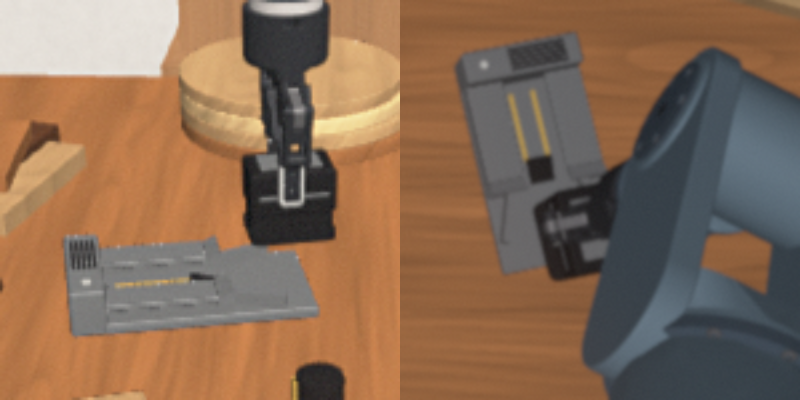

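>>> {"fn": "play_rows", "kwargs": {"series": [[[-0.003,-0.002,-0.05,0,0,0],[-0.003,-0.002,-0.09,0,0,0],[-0.003,-0.002,-0.12,0,0,0],[-0.003,-0.002,-0.135,0,0,0],[-0.003,-0.002,-0.14,0,0,0],[-0.003,-0.002,-0.14,0,0,0],[-0.003,-0.002,-0.14,0,0,0],[-0.003,-0.002,-0.14,0,0,0]]]}}

```text
t: 6.4
eef_pos: [0.5058, -0.1281, 0.0488]
orientation: [[-0.977, -0.213, 0.004], [-0.213, 0.977, -0.001], [-0.004, -0.002, -1.0]]
wrist_force: [-0.0, -0.6, -6.4]
gripper_width: 0.644
```

Run:
```python
from h import *
a=get_image("side")[:,:,::-1];b=get_image("top")[:,:,::-1]
cv2.imwrite("pics/s5.png",np.hstack([cv2.resize(a[80:200,190:310],(400,400),interpolation=cv2.INTER_CUBIC),cv2.resize(b[90:250,340:500],(400,400),interpolation=cv2.INTER_CUBIC)])); s=state();print(s['eef_pos'],s['gripper_width'],s['wrist_force'],s['orientation'][:,1])
```

```text
[ 0.50554013 -0.12803565  0.04853172] 0.6440318697062309 [ 0.90434022  0.23473909 -6.37133474] [-0.21252051  0.97715569 -0.00133857]
```

View pics/s5.png

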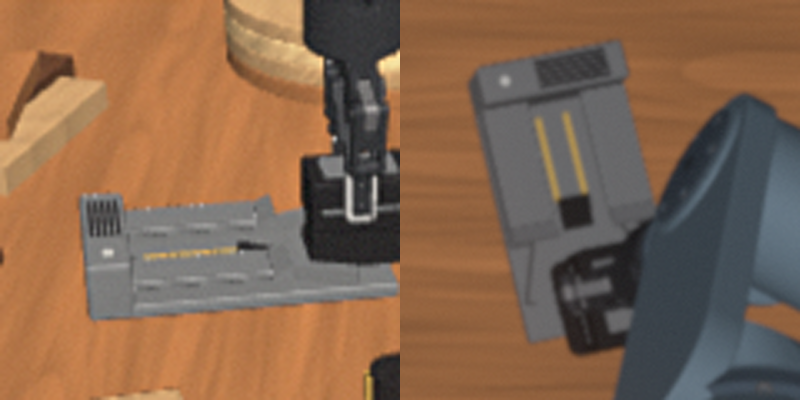

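Run:
```python
from h import *
o=np.array([.5929,-.1084]);a=np.radians(12.29);R=np.array([[np.cos(a),-np.sin(a)],[np.sin(a),np.cos(a)]])
b=get_image("top")[:,:,::-1]
cv2.imwrite("pics/t6.png",np.clip(1.8*cv2.resize(b[180:240,390:450],(600,600),interpolation=cv2.INTER_CUBIC),0,255))
print((state()['eef_pos'][:2]-o)@R)
# expected pixels of body top corners if centred
P=[[-90+sx*40,sy*28] for sx in(1,-1) for sy in(1,-1)]
W=np.c_[np.array(P)/1000@R.T+o,[.0815]*4]
print((proj("top",W)-[390,180])*10)
```

```text
[-0.08963664 -0.00049902]
[[195.73348841  76.96440006]
 [474.63840533  20.62756846]
 [294.21909887 480.48488561]
 [575.99985385 422.48506248]][ WARN:0@1.104] global loadsave.cpp:1063 imwrite_ Unsupported depth image for selected encoder is fallbacked to CV_8U.
```

View pics/t6.png

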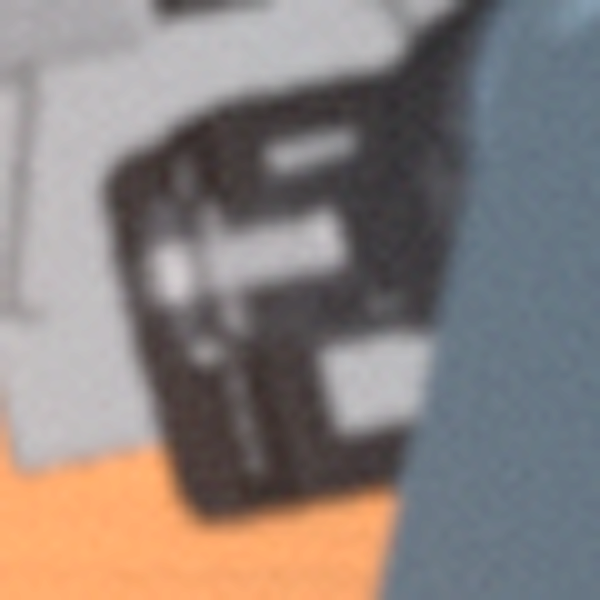

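Run:
```python
from h import *
o=np.array([.5929,-.1084]);a=np.radians(12.29);R=np.array([[np.cos(a),-np.sin(a)],[np.sin(a),np.cos(a)]])
P=[[-94+sx*40,32] for sx in(1,-1)]
for z in(.0135,.0215):
    W=np.c_[np.array(P)/1000@R.T+o,[z]*2]; print((proj("top",W)-[390,180])*10)
# measured left outline points, on z=.018
for p in [(120,230),(150,350),(180,460)]:
    print(((cast("top",[[p[0]/10+390-.45,p[1]/10+180-.45]],.02)[0,:2]-o)@R)*1000)
```

```text
[[ 87.27363766 153.74977968]
 [177.9082197  530.56233316]]
[[ 97.58970706 147.9166439 ]
 [189.07364816 527.74582666]]
[-70.32776243  31.70776881]
[-95.75946089  31.48540219]
[-119.02671921   30.77896825]
```

Aligned: the flange's left edge is at dock y ≈ 31.3 mm against 32 expected, and the battery sits about 4 mm behind the TCP. First part of the slide.

>>> {"fn": "play_rows", "kwargs": {"series": [[[0.012,0.004,-0.002,0,0,0],[0.029,0.0075,-0.002,0,0,0],[0.046,0.011,-0.002,0,0,0],[0.063,0.015,-0.002,0,0,0],[0.08,0.0185,-0.002,0,0,0],[0.098,0.0225,-0.002,0,0,0],[0.115,0.026,-0.002,0,0,0],[0.132,0.03,-0.002,0,0,0],[0.15,0.034,-0.002,0,0,0],[0.171,0.0385,-0.002,0,0,0],[0.171,0.0385,-0.002,0,0,0]]]}}

```text
t: 7.47
eef_pos: [0.576, -0.1124, 0.0481]
orientation: [[-0.977, -0.213, 0.006], [-0.213, 0.977, -0.001], [-0.006, -0.002, -1.0]]
wrist_force: [0.1, -0.1, -2.3]
gripper_width: 0.648
```

Run:
```python
from h import *
o=np.array([.5929,-.1084]);a=np.radians(12.29);R=np.array([[np.cos(a),-np.sin(a)],[np.sin(a),np.cos(a)]])
A=get_image("side")[:,:,::-1];b=get_image("top")[:,:,::-1]
cv2.imwrite("pics/s7.png",np.hstack([cv2.resize(A[80:200,190:310],(400,400),interpolation=cv2.INTER_CUBIC),cv2.resize(b[90:250,340:500],(400,400),interpolation=cv2.INTER_CUBIC)])); s=state();print((s['eef_pos'][:2]-o)@R,s['eef_pos'],s['gripper_width'],s['wrist_force'],s['orientation'][:,1:])
```

```text
[-0.01880841 -0.00012568] [ 0.57454938 -0.11252635  0.04776599] 0.645148669405665 [ 1.24316313 -0.88841237 -3.65484197] [[-2.12923863e-01  4.71610711e-03]
 [ 9.77067477e-01 -6.14468477e-04]
 [-1.60456705e-03 -9.99988690e-01]]
```

View pics/s7.png

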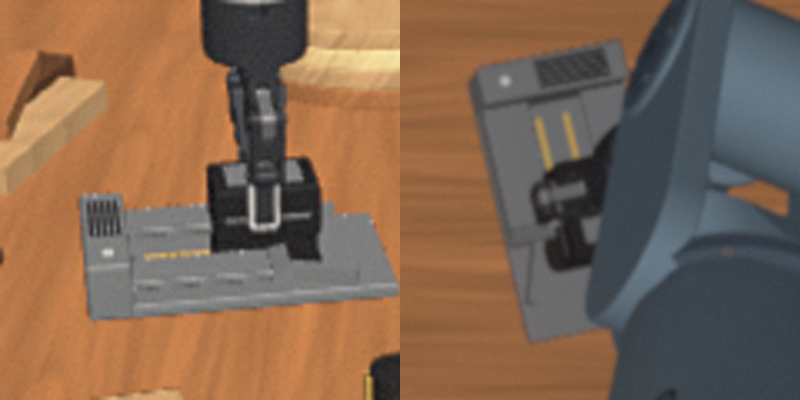

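>>> {"fn": "play_rows", "kwargs": {"series": [[[0.015,0.0035,0,0,0,0],[0.032,0.007,0,0,0,0],[0.049,0.0105,0,0,0,0],[0.066,0.0145,0,0,0,0],[0.083,0.018,0,0,0,0],[0.1,0.022,0,0,0,0],[0.115,0.025,0,0,0,0],[0.13,0.0285,0,0,0,0],[0.141,0.031,0,0,0,0],[0.151,0.033,0,0,0,0],[0.151,0.033,0,0,0,0],[0.151,0.033,0,0,0,0]]]}}

```text
t: 8.57
eef_pos: [0.6349, -0.0991, 0.0474]
orientation: [[-0.977, -0.213, 0.004], [-0.213, 0.977, -0.0], [-0.004, -0.001, -1.0]]
wrist_force: [-0.1, 0.2, -6.0]
gripper_width: 0.645
```

Run:
```python
from h import *
o=np.array([.5929,-.1084]);a=np.radians(12.29);R=np.array([[np.cos(a),-np.sin(a)],[np.sin(a),np.cos(a)]])
A=get_image("side")[:,:,::-1];b=get_image("top")[:,:,::-1]
cv2.imwrite("pics/s8.png",np.hstack([cv2.resize(A[80:200,190:310],(400,400),interpolation=cv2.INTER_CUBIC),cv2.resize(b[90:250,340:500],(400,400),interpolation=cv2.INTER_CUBIC)])); s=state();print((s['eef_pos'][:2]-o)@R,s['eef_pos'],s['gripper_width'],s['wrist_force'],s['orientation'][:,1:])
```

```text
[0.04262835 0.0001008 ] [ 0.63452996 -0.09922764  0.04735603] 0.6407866862902442 [-0.0261865   0.83937247 -5.83641813] [[-2.12894085e-01  4.03748120e-03]
 [ 9.77074554e-01 -3.41922447e-04]
 [-1.19364938e-03 -9.99991791e-01]]
```

View pics/s8.png

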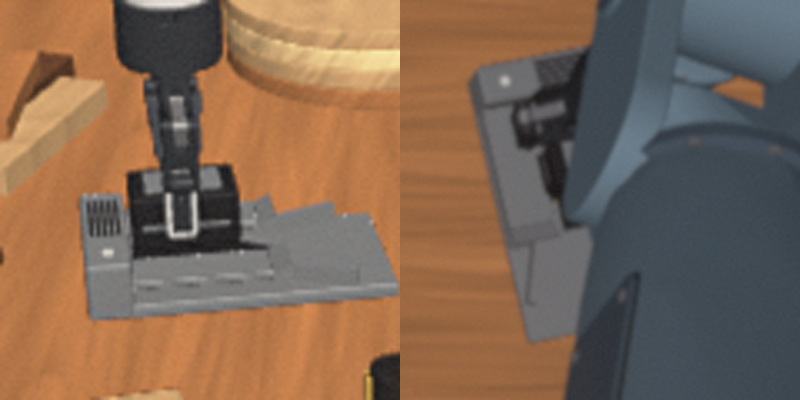

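Not against the stop yet, as there is no axial force. I'll ease on in small steps.

>>> {"fn": "play_rows", "kwargs": {"series": [[[0.002,0.0005,0,0,0,0],[0.004,0.001,0,0,0,0],[0.006,0.0015,0,0,0,0],[0.008,0.002,0,0,0,0],[0.01,0.002,0,0,0,0],[0.01,0.002,0,0,0,0],[0.01,0.002,0,0,0,0]]]}}

```text
t: 9.25
eef_pos: [0.6378, -0.0984, 0.0471]
orientation: [[-0.977, -0.213, 0.002], [-0.213, 0.977, -0.0], [-0.002, -0.001, -1.0]]
wrist_force: [-4.1, -0.8, -3.7]
gripper_width: 0.645
```

>>> {"fn": "play_rows", "kwargs": {"series": [[[0.003,0.0007,0,0,0,0],[0.006,0.0014,0,0,0,0],[0.008,0.0018,0,0,0,0],[0.008,0.0018,0,0,0,0],[0.008,0.0018,0,0,0,0]]]}}

```text
t: 9.67
eef_pos: [0.6379, -0.0984, 0.0473]
orientation: [[-0.977, -0.213, -0.005], [-0.213, 0.977, -0.0], [0.005, 0.001, -1.0]]
wrist_force: [-17.7, -2.1, 6.4]
gripper_width: 0.648
```

Run:
```python
from h import *
o=np.array([.5929,-.1084]);a=np.radians(12.29);R=np.array([[np.cos(a),-np.sin(a)],[np.sin(a),np.cos(a)]])
A=get_image("side")[:,:,::-1]
cv2.imwrite("pics/s9.png",cv2.resize(A[90:190,205:305],(600,600),interpolation=cv2.INTER_CUBIC)); s=state();print((s['eef_pos'][:2]-o)@R,s['eef_pos'],s['gripper_width'],s['wrist_force'])
```

```text
[0.04610424 0.00020713] [ 0.63790357 -0.09838388  0.04730347] 0.6462949759771784 [-16.16711366  -2.85767351   6.36500212]
```

View pics/s9.png

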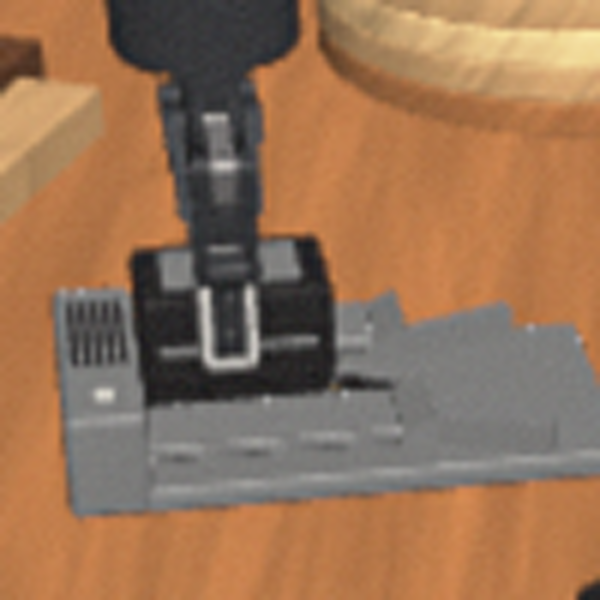

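The battery is against the stop (−17 N) and the catch wedge is visible behind it (crop 365,382). Releasing.

>>> {"fn": "play_rows", "kwargs": {"series": [[[0,0,0,0,0,0],[0,0,0,0,0,0],[0,0,0,0,0,0],[0,0,0,0,0,0],[0,0,0,0,0,0],[0,0,0,0,0,0],[0,0,0,0,0,0]]], "fingers": -0.7}}

```text
t: 10.3
eef_pos: [0.6382, -0.0983, 0.0474]
orientation: [[-0.977, -0.213, -0.004], [-0.213, 0.977, -0.001], [0.004, 0.0, -1.0]]
wrist_force: [0.1, 0.2, 0.3]
gripper_width: 0.852
```

>>> {"fn": "play_rows", "kwargs": {"series": [[[0,0,0.04,0,0,0],[0,0,0.1,0,0,0],[0,0,0.18,0,0,0],[0,0,0.26,0,0,0],[0,0.1,0.34,0,0,0],[0,0.2,0.34,0,0,0],[0,0.3,0.34,0,0,0],[0,0.4,0.34,0,0,0],[0,0.5,0.34,0,0,0],[0,0.6,0.34,0,0,0],[0,0.7,0.34,0,0,0],[0,0.7,0.34,0,0,0]]]}}

```text
t: 11.3
eef_pos: [0.637, 0.1894, 0.1835]
orientation: [[-0.976, -0.219, -0.004], [-0.219, 0.976, 0.003], [0.003, 0.003, -1.0]]
wrist_force: [-0.2, -0.3, 0.8]
gripper_width: 0.852
```

Run:
```python
from h import *
o=np.array([.5929,-.1084]);a=np.radians(12.29);R=np.array([[np.cos(a),-np.sin(a)],[np.sin(a),np.cos(a)]])
A=get_image("side")[:,:,::-1];b=get_image("top")[:,:,::-1]
cv2.imwrite("pics/s10.png",np.hstack([cv2.resize(A[90:190,205:305],(400,400),interpolation=cv2.INTER_CUBIC),cv2.resize(b[95:235,340:480],(400,400),interpolation=cv2.INTER_CUBIC)]))
cv2.imwrite("pics/s10t.png",b)
for n,im,bx in(("top",b,(375,118,430,175)),("side",A,(224,125,262,142))):
    m,B,r=label(n,im,bx,.08); print(n,(m-o)@R*1000,r)
```

```text
top [37.56107165 55.61467945] ((620.6588134765625, -48.58149719238281), (117.32623291015625, 50.64769744873047), 6.586382865905762)
side [43.36950364 -2.20481993] ((635.6027221679688, -101.46601867675781), (56.4122428894043, 41.19847869873047), 11.999876022338867)
```

View pics/s10.png

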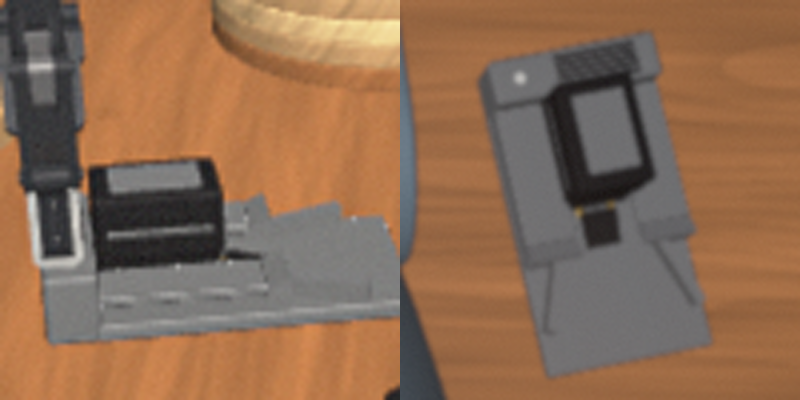

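Run:
```python
from h import *
o=np.array([.5929,-.1084]);a=np.radians(12.29);R=np.array([[np.cos(a),-np.sin(a)],[np.sin(a),np.cos(a)]])
b=cv2.imread("pics/s10t.png"); 
m,B,r=label("top",b,(398,123,427,158),.08); print((m-o)@R*1000,r)
def e(x,y): return [[(x-400)/2.857+340-.35,y/2.857+95-.35]]
for q,z in(((583,213),.019),((615,208),.019),((590,247),.012),((621,241),.012)): print((cast("top",e(*q),z)[0,:2]-o)@R*1000)
```

```text
[41.29006831  1.01018604] ((633.2130737304688, -98.61541748046875), (56.603145599365234, 36.45783996582031), 12.342920303344727)
[-2.94210858 10.52949926]
[ -3.95959787 -13.33612419]
[-27.58663489   9.207489  ]
[-27.76125477 -14.20617106]
```

Run:
```python
from station import *
print(state()['t'],state()['qvel'].round(3)); print(close_job())
```

```text
11.4 [-0.057 -0.004  0.009 -0.011  0.    -0.008]
the job is handed in; nothing more can be done
None
```

I set the black slide-on battery in the dock's mouth, slid it in under the rails until it met the end stop, let go and moved the arm clear. I then handed the job in at 11.4 s; no verdict came back.

- **Battery position:** the last top view puts its centre at dock x ≈ 41.3 mm and y ≈ 1 mm, within about 0.1° of the dock's line. The side view gives x ≈ 43 mm and y ≈ −2 mm, a 2–3 mm disagreement with the top view; both are within tolerance. I did not measure its final height.
- **Stop contact:** the wrist force along the channel rose to about 17 N just before I let go.
- **Catch:** the pictures show the wedge behind the battery, in the same place and shape as before the slide. I could not read the joint itself, either up at the end or pressed down as the battery passed over it.
- **First top-view measurement:** my first automatic label measurement picked up the grey dock and gave a wrong value, so I repeated it with a tighter window.
- **Other objects:** I did not go near the stem battery or the look-alikes, and I did not measure the stem battery again.

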